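Set the flow, lock it, and hold the open jar under the spout

TASK

Get the honey filler ready: turn the flow regulator's black knob until its red pointer points at the green mark, then slide the yellow lock hood fully home over the knob. Only then turn the turntable (the red bar grip in its middle is made for this) until the open jar with the yellow rim stands centred under the green nozzle, and finish with the fingers still holding the turntable there, motionless; do not let go at the end. Do not touch or tip the jars, and leave the other loose things where they are.

Things in the scene. Friction and masses are not known exactly. Their poses are not given: they have to be found in the camera images.
- station: Filling station, fixed: round dark foot carrying the turntable, and on one side a bent steel gooseneck tube (16 mm thick, top 181 mm above the bench, stem 176 mm from the turntable axis) with a green nozzle. Origin on the turntable axis at bench height, z up; x points from the axis to the nozzle.
- spout (a point): Mouth of the green nozzle (22 mm across): 100 mm from the turntable's axis, 120 mm above the bench, 18 mm above the jar tops, pointing straight down.
- turntable: Grey turntable, 280 mm across, low rim; jars stand on it 32 mm above the bench. Turns either way without stops about its upright axis, stays where left, friction 0.06 N m. On a post in its middle a red bar grip, 70 long x 14 thick, from 126 to 168 mm above the bench, centred on the axis, clear above the jars. Origin on the axis, 20 mm above the bench; z up; x along the bar grip.
- open_jar: The marked jar: open, empty clear glass jar with a yellow rim and a yellow band, 56 mm across and 70 mm tall; loose, stands on the turntable about 100 mm from its axis and rides with it. Origin at the centre of its underside. Not to be touched by the robot.
- jar_white: Closed glass jar, 58 mm across the lid and 70 mm tall, amber with a paper band and a white lid; loose, stands on the turntable; origin at the centre of its underside. Not to be touched by the robot.
- jar_blue: Closed glass jar, 58 mm across the lid and 70 mm tall, amber with a paper band and a blue lid; loose, stands on the turntable; origin at the centre of its underside. Not to be touched by the robot.
- jar_red: Closed glass jar, 58 mm across the lid and 70 mm tall, amber with a paper band and a red lid; loose, stands on the turntable; origin at the centre of its underside. Not to be touched by the robot.
- jar_grey: Closed glass jar, 58 mm across the lid and 70 mm tall, amber with a paper band and a dark grey lid; loose, stands on the turntable; origin at the centre of its underside. Not to be touched by the robot.
- regulator: Flow regulator, a grey block fixed to the bench, 110 (x) x 260 (y) x 50 mm tall, origin at the centre of its underside, z up. On its top, at y = -55 mm, the black knob; on the +y part the yellow lock hood, which slides along -y over the knob.
- knob (a joint): Knob angle in rad, -1.5 to 1.5, growing anticlockwise seen from above; at 0 the red pointer looks along the regulator's +x. Light friction (0.04 N m), stays where it is left. One red pointer at the foot of the knob, and a white line on top on the pointer's side.
- knob_grip (a point): On the knob's axis, at the height to grip, 80 mm above the bench. The knob is a bar 46 long x 12 thick, from 58 to 88 mm above the bench, on a disc 48 mm across; the bar's length runs along the pointer direction.
- knob_pointer (a point): Tip of the knob's red pointer, 35 mm from the knob's axis.
- set_mark (a point): Inner end of the green mark beside the knob, 35 mm from the knob's axis; fixed on the block during a run. The pointer points at the mark when the two points meet (seen from above).
- lock (a joint): Slide of the yellow lock hood in m: about 0 when parked, 0.115 at its stop, fully over the knob. Friction 2 N, stays where it is left.
- lock_fin (a point): Point on the hood's black grip fin, 120 mm above the bench, on the fin's centre. The fin is 46 long (regulator's x) x 14 thick (y, the slide direction) x 34 mm tall, from 100 to 134 mm above the bench, on the hood's flat roof (102 x 60 mm).
- jar_lid: Loose yellow jar lid, 60 mm across, 12 mm thick, lying on the bench; leave alone.
- spoon: Loose wooden spoon, 200 mm long, lying on the bench; leave alone.
- tub: Loose closed white tub, 84 mm across, 90 mm tall; leave alone.

How it is judged (in metres and radians):
On the way, in this order (a step that is already met when the one before it is completed fails the run):
1. the knob's pointer is on the green mark, the lock still open and the open jar not yet under the nozzle (horizontal distance between knob_pointer and set_mark below 0.006 m and value of joint lock below 0.03 m and horizontal distance between open_jar and spout above 0.03 m), for 0.2 s.
2. the lock hood is fully home over the knob, the pointer still on the mark, the open jar not yet under the nozzle (horizontal distance between knob_pointer and set_mark below 0.006 m and value of joint lock above 0.108 m and horizontal distance between open_jar and spout above 0.03 m), for 0.2 s.
At the end, for the whole second after the job is handed in: Pointer within 6 mm of the green mark; lock slide above 0.108 m; the open jar upright on the turntable, its centre within 12 mm of the nozzle's seen from above; all jars upright (under 0.1 rad); turntable and jar still, the fingers holding the turntable with over 2 N (horizontal distance between knob_pointer and set_mark below 0.006 m and value of joint lock above 0.108 m and horizontal distance between open_jar and spout below 0.012 m and z of open_jar in the frame of station between 0.028 and 0.037 m and angular speed of turntable below 0.05 rad/s and linear speed of open_jar below 0.02 m/s and contact force between the fingers and turntable above 2 N and angle between each of open_jar, jar_white, jar_blue, jar_red, jar_grey's own z axis and vertical below 0.1 rad); the arm keeps its last pose, push and grip.
It fails at once if the robot touches a jar (contact force between any of the fingers, the arm and open_jar above 1 N or contact force between any of the fingers, the arm and jar_white above 1 N or contact force between any of the fingers, the arm and jar_blue above 1 N or contact force between any of the fingers, the arm and jar_red above 1 N or contact force between any of the fingers, the arm and jar_grey above 1 N).
It fails at once if a jar tips over (angle between any of open_jar, jar_white, jar_blue, jar_red, jar_grey's own z axis and vertical above 0.3 rad).
It fails at once if another loose thing is moved from its place (distance of any of jar_lid, spoon, tub from where it was at the start of the episode above 0.03 m).
It also fails if it takes over 72 s, if anything falls off the work surface, if the arm or the gripper's body presses on something with over 40 N, if the wrist force passes 120 N, or if a joint passes its speed limit or range.

ROBOT

A 6-joint arm with a two-finger parallel gripper is mounted at the origin on the work surface. World frame = base frame: x ahead of the robot, y to its left, z up, the work surface at z = 0. Lengths are in mm, angles in rad, forces in N, time in s.
With the tool pointing down it reaches from about 300 to 775 mm from the base axis. Payload 14.6 kg.
Tool frame: the origin (TCP) lies between the finger pads; the fingertips stand 11 mm ahead of it and the grasp point (between the pads) lies 8 mm behind it; z points along the fingers, y is the direction in which the jaws open and shut (so a half turn about z gives the same grasp; the last joint's range is limited). The gripper opens to 94 mm and grips with 3 to 60 N. Pads are 16 mm wide; open, the fingers measure 119 mm over their backs; the gripper's body (75 mm by 177 mm) begins 78 mm behind the grasp point.
Start: joints at [-1.359, 0.3, 1.521, -0, 1.321, -0.067], TCP at [151.354, -528.754, 216.446] pointing down, gripper open.
Joint ranges: [-3.03, 3.03], [-0.79, 2.21], [0.23, 2.52], [-1.04, 4.18], [0, 3.07], [-2.55, 2.55]. Speed limits (rad/s): [2.22, 2.22, 2.57, 3.14, 3.14, 3.14].

INTERFACE

Orientations are given as [roll, pitch, yaw] about the fixed x, y, z axes, in that order (R = Rz(yaw) Ry(pitch) Rx(roll)).
In Python, from cell import * gives the robot as it stands.
- The arm moves only by the tool arm_command, never from a script. Its argument "deltas" is a list of rows, each an object with "xyz": the shift along the world's x, y, z in m, a list of three; "turn": the turn, a rotation vector about the world's x, y, z in rad, a list of three. A call has 1 to 12 rows; each row shifts and turns the commanded pose from where the row before left it; what a row does not reach is not made up. A row lasts 1/8 s, in which the tool goes at most 62.5 mm and 10.7 degrees, less where a joint would pass 70% of its speed; a pose out of reach is approached as far as the arm can. A call with a gripper value outside its range is refused whole. "gripper" is the closure, from 0 (fully open) to 1 (shut), set as the call begins (left out, the last holds). The fingers move at their own pace and stop on an object; "force" is the grip in N (left out, the last holds). Time passes only in rows, so rows that do not move let the fingers close. It gives the time, the measured TCP pose, the force and the opening at its end, in the units of the state.
- read_state(): the state, without advancing time (a new reading comes with each control period).
- camera(name): name is "side" or "top" or "wrist"; returns a dict with "color" (400x640x3 uint8, red, green, blue), "fx", "fy", "cx", "cy" (pixels), "k1" (the pictures are not rectified: a ray, as slopes to the right and down, at radius r is drawn at 1 + k1 r^2 times it, then the intrinsics apply), "rvec" (rotation vector, rad) and "tvec" (3), from world to camera coordinates, as OpenCV has them; the wrist camera has in their place "mount" (4x4, takes a point from camera to tool coordinates, whose origin is the TCP and whose axes are the flange's). Camera axes: x right, y down, z forward; pixel columns grow to the right and rows downward; lengths in mm; the calibration is good to about 2 mm. A picture is of the moment at which its call begins: read the wrist's pose just before it. There is no depth.
- sign_off(): hands the job in, once; it reports no verdict.
The state is a dict: "clock": time; "joints": joint angles; "qd": joint speeds; "effort": joint torques, N m; "eef_pos": TCP position; "eef_rot": TCP orientation; "wrist_force": force on the tool from outside, world axes, zero at the start; "moment": the same for the moment, N m; "finger_gap": finger opening in mm.
Only numpy, scipy, OpenCV 4.12 (cv2) and the standard library are available. Lean on these libraries where they do the work, as an engineer would, in place of code of your own. Each camera call takes 0.05 s, during which the arm holds its last target.

## Working session

There is one attempt and no reset: what is moved stays moved. The work goes in short steps, Python scripts to look and compute and a tool call to move; the robot and the scene stay as the last step left them, time stands still between calls to the robot, and variables do not carry over. Pictures are saved under pics/ and viewed, and the job is handed in when it is done.

Besides the shell and the picture viewer there is one more tool, called after "Call:" as name(argument=value, ...) on one line, values as JSON. arm_command: Moves the arm, as the interface text tells. Its arguments: {"type":"object","properties":{"deltas":{"type":"array","items":{"type":"object","properties":{"xyz":{"type":"array","items":{"type":"number"}},"turn":{"type":"array","items":{"type":"number"}}}}},"gripper":{"type":"number"},"force":{"type":"number"}},"required":["deltas"]}

```bash
mkdir -p pics; ls; cat > h.py <<'E'
from cell import *
import numpy as np, cv2
def snap(n,f):
    c=camera(n); cv2.imwrite(f'pics/{f}.png',c['color'][:,:,::-1]); np.save(f'pics/{f}.npy',c,allow_pickle=True); return c
def load(f): return np.load(f'pics/{f}.npy',allow_pickle=True).item()
def pose(c,st=None):
    if 'rvec' in c:
        R=cv2.Rodrigues(np.array(c['rvec'],float))[0]; t=np.array(c['tvec'],float).ravel(); return R.T,-R.T@t
    from scipy.spatial.transform import Rotation as Ro
    M=np.array(c['mount']); Rt=Ro.from_euler('xyz',st['eef_rot']).as_matrix()
    return Rt@M[:3,:3], Rt@M[:3,3]+np.array(st['eef_pos'])
def ray(c,uv,st=None):
    R,o=pose(c,st)
    d=np.array([(uv[0]-c['cx'])/c['fx'],(uv[1]-c['cy'])/c['fy']]); s=d.copy()
    for _ in range(30): s=d/(1+c['k1']*(s@s))
    return o,R@np.array([s[0],s[1],1])
def onz(c,uv,z,st=None):
    o,d=ray(c,uv,st); return o+d*(z-o[2])/d[2]
def proj(c,p,st=None):
    R,o=pose(c,st); q=R.T@(np.array(p)-o); s=q[:2]/q[2]; s=s*(1+c['k1']*(s@s)); return np.array([s[0]*c['fx']+c['cx'],s[1]*c['fy']+c['cy']])
E
python3 - <<'E'
from h import *
print(read_state())
for n in('side','top','wrist'):
    c=snap(n,n+'0'); print(n,pose(c,read_state())[1],c['fx'],c['k1'])
E
```

```text
pics
{'clock': 0.0, 'joints': array([-1.35858621e+00,  3.00441522e-01,  1.52158307e+00, -1.13731264e-05,
        1.32066588e+00, -6.65757566e-02]), 'qd': array([ 0.00088458,  0.0016287 , -0.00201883,  0.0010254 ,  0.00022997,
       -0.00115233]), 'effort': array([-1.36297320e-03, -5.31805944e+01, -3.52735555e+01,  7.07765669e-02,
        2.44184292e-02, -9.08290872e-05]), 'eef_pos': array([ 151.30979201, -528.5250264 ,  215.90169644]), 'eef_rot': array([-3.14049653e+00, -6.20425975e-05,  2.78788658e-01]), 'wrist_force': array([ 0.14343402, -0.15004354, -0.50282716]), 'moment': array([ 0.0204775 , -0.01720933,  0.00455221]), 'finger_gap': 94.3744603121571}
side [489.72339219 459.92964525 692.74485676] 393.41078168339385 -0.06748207199202196
top [ 485.33322881   14.80561188 1255.15315574] 474.45568602470587 -0.14591743477590186
wrist [ 218.39595872 -509.59990077  384.04958474] 276.62982900818224 -0.03543997519996319
```

View pics/top0.png

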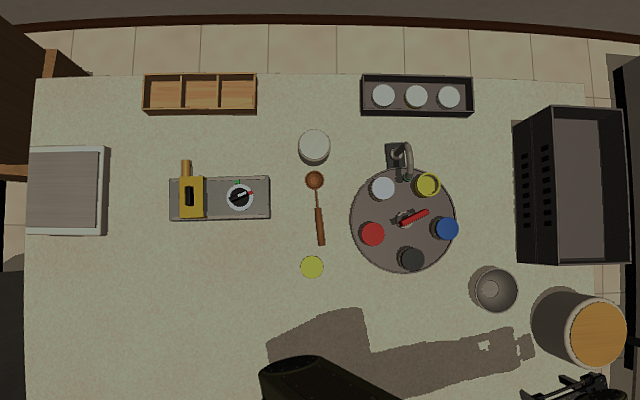

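View pics/side0.png

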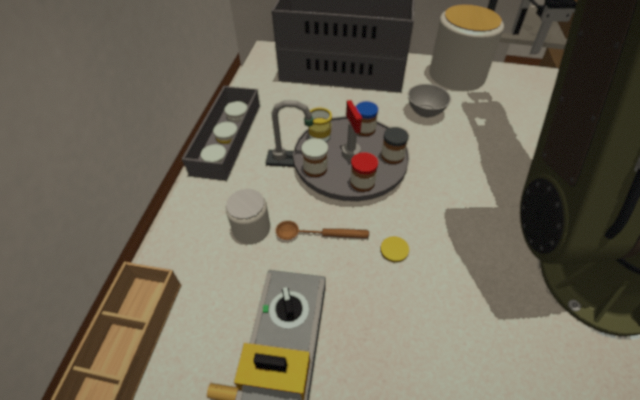

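View pics/wrist0.png

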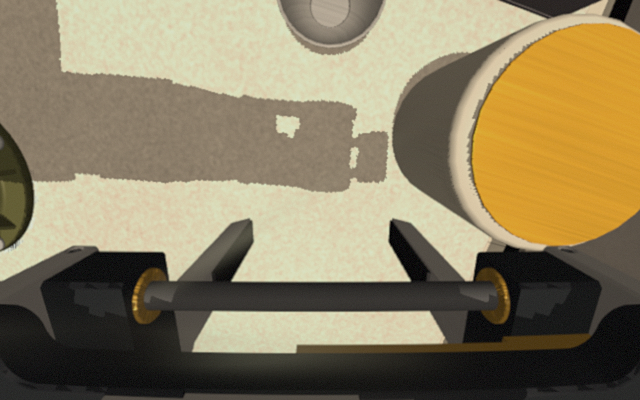

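```bash
python3 - <<'E'
from h import *
c=load('top0'); im=c['color'][:,:,::-1]
a=cv2.resize(im[155:235,160:285],None,fx=6,fy=6,interpolation=cv2.INTER_CUBIC); cv2.imwrite('pics/reg.png',a)
b=cv2.resize(im[135:280,340:470],None,fx=4,fy=4,interpolation=cv2.INTER_CUBIC); cv2.imwrite('pics/tt.png',b)
s=load('side0')['color'][:,:,::-1]
cv2.imwrite('pics/sreg.png',cv2.resize(s[260:400,200:340],None,fx=4,fy=4,interpolation=cv2.INTER_CUBIC))
for uv,z in [((170,177),50),((269,177),50),((269,218),50),((170,220),50),((239,197),60),((187,198),134),((403,220),20)]:
    print(uv,onz(c,uv,z).round(1))
E
```

```text
(170, 177) [655.1 367.8  50. ]
(269, 177) [655.4 111.2  50. ]
(269, 218) [550.3 110.1  50. ]
(170, 220) [544.  364.7  50. ]
(239, 197) [602.7 185.9  60. ]
(187, 198) [592.7 300.3 134. ]
(403, 220) [ 547.5 -238.8   20. ]
```

View pics/reg.png

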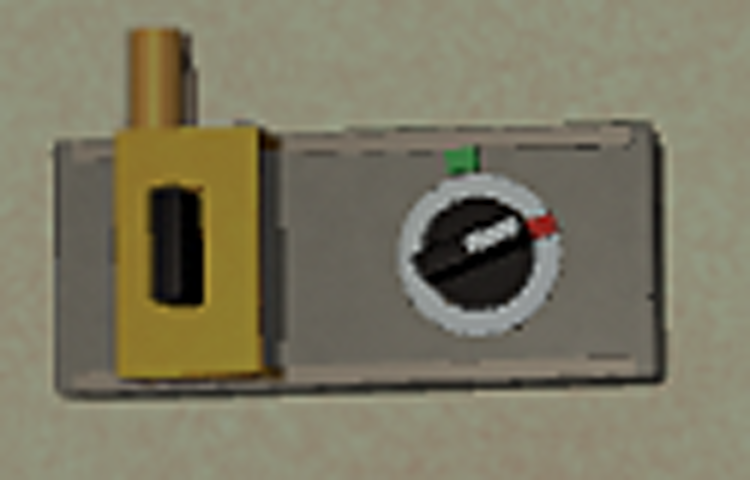

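View pics/tt.png

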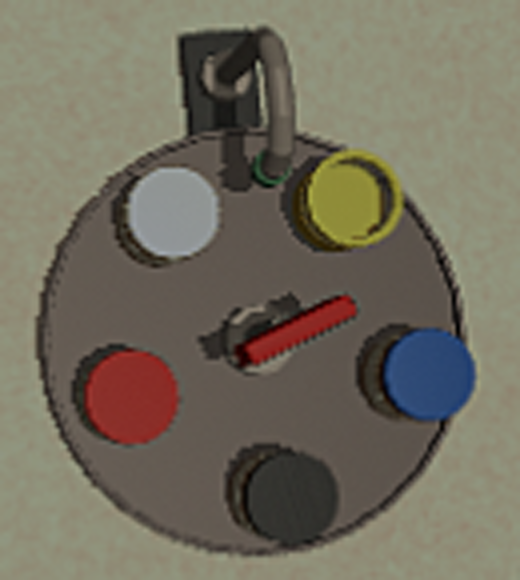

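View pics/sreg.png

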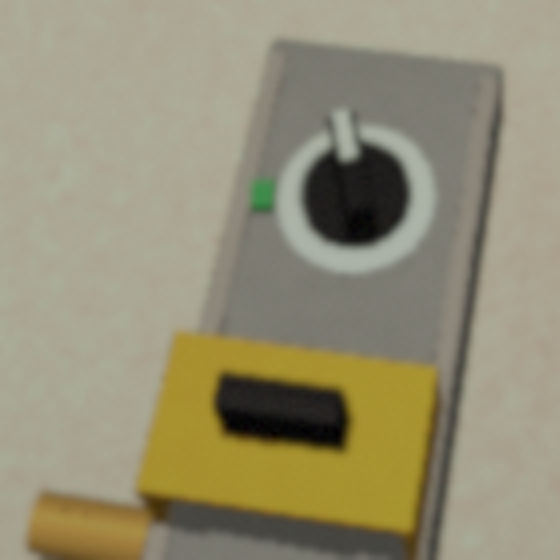

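```bash
python3 - <<'E'
from h import *
c=load('top0'); im=cv2.cvtColor(c['color'],cv2.COLOR_RGB2HSV)
def mask(lo,hi,box):
    m=cv2.inRange(im,np.array(lo),np.array(hi)); k=np.zeros_like(m); x0,y0,x1,y1=box; k[y0:y1,x0:x1]=m[y0:y1,x0:x1]; return k
def cen(m): ys,xs=np.nonzero(m); return np.array([xs.mean(),ys.mean()]),len(xs)
reg=(165,170,275,225); tt=(340,135,470,280)
g,n=cen(mask((40,100,60),(80,255,255),reg)); print('green',g,n,onz(c,g,51))
m=mask((0,130,100),(8,255,255),reg)|mask((172,130,100),(180,255,255),reg)
r,n=cen(m); print('red',r,n,onz(c,r,55))
w=mask((0,0,140),(180,50,255),(222,180,258,215)); k=cv2.findNonZero(w)
hull=cv2.convexHull(k); e=cv2.fitEllipse(hull); print('ring',e,onz(c,e[0],51))
f=mask((0,0,0),(180,255,60),(180,180,198,210)); q,n=cen(f); print('fin',q,n,onz(c,q,130)); print(cv2.minAreaRect(cv2.findNonZero(f)))
hy=mask((20,140,90),(30,255,255),reg); rc=cv2.minAreaRect(cv2.findNonZero(hy)); print('hood',rc)
# grey block corners via fit
K=onz(c,e[0],51)[:2]
for nme,p,z in(('g',g,51),('r',r,55)):
    d=onz(c,p,z)[:2]-K; print(nme,np.hypot(*d),np.degrees(np.arctan2(d[1],d[0])))
print('--tt')
from collections import OrderedDict
J={'yel':((22,120,90),(35,255,255)),'blue':((105,120,60),(125,255,255)),'redlid':((0,130,80),(8,255,255))}
mm=mask((172,130,60),(180,255,255),tt)|mask(*J['redlid'],tt)
cn,_=cv2.findContours(mm,cv2.RETR_EXTERNAL,cv2.CHAIN_APPROX_NONE)
for t in cn:
    if len(t)>10: print('red',cv2.minAreaRect(t),cv2.contourArea(t))
for n in('yel','blue'):
    m=mask(*J[n],tt); cn,_=cv2.findContours(m,cv2.RETR_EXTERNAL,cv2.CHAIN_APPROX_NONE)
    t=max(cn,key=len); e=cv2.fitEllipse(t); print(n,e,onz(c,e[0],102))
m=mask((40,80,30),(85,255,255),tt); print('noz',cen(m),onz(c,cen(m)[0],125))
E
```

```text
green [236.42105263 181.31578947] 19 [643.89702414 194.54541565  51.        ]
red [250.16666667 192.08333333] 12 [615.84954353 158.35976885  55.        ]
ring ((239.32705688476562, 196.92381286621094), (25.806589126586914, 26.414077758789062), 29.000469207763672) [603.78621172 186.40343993  51.        ]
fin [188.86904762 195.82738095] 168 [598.31038452 296.86912409 130.        ]
((189.0, 195.5), (19.0, 8.0), 90.0)
hood ((190.5, 193.5), (47.0, 23.0), 90.0)
g 40.92882898034117 11.474400713293704
r 30.52820765137013 -66.72444460132388
--tt
red ((372.2500305175781, 233.75003051757812), (22.62741470336914, 23.33452033996582), 45.0) 401.5
red ((414.7000732421875, 216.90003967285156), (4.919349670410156, 29.068883895874023), 63.43495178222656) 127.0
yel ((428.25177001953125, 184.18411254882812), (22.685625076293945, 23.50612449645996), 143.5729522705078) [ 632.43151289 -286.89906283  102.        ]
blue ((446.8343200683594, 228.1005401611328), (21.34897232055664, 22.18341636657715), 6.768694877624512) [ 523.37788548 -332.04030919  102.        ]
noz (array([405.6875, 177.625 ]), 16) [ 645.13646154 -225.32437409  125.        ]
```

Call:
arm_command(deltas=[{"xyz": [0.028, 0.045, 0.003], "turn": [0, 0, 0.106]}, {"xyz": [0.028, 0.045, 0.003], "turn": [0, 0, 0.106]}, {"xyz": [0.028, 0.045, 0.003], "turn": [0, 0, 0.106]}, {"xyz": [0.028, 0.045, 0.003], "turn": [0, 0, 0.106]}, {"xyz": [0.028, 0.045, 0.003], "turn": [0, 0, 0.106]}, {"xyz": [0.028, 0.045, 0.003], "turn": [0, 0, 0.106]}, {"xyz": [0.028, 0.045, 0.003], "turn": [0, 0, 0.106]}, {"xyz": [0.028, 0.045, 0.003], "turn": [0, 0, 0.106]}, {"xyz": [0.028, 0.045, 0], "turn": [0, 0, 0.106]}, {"xyz": [0.028, 0.045, 0], "turn": [0, 0, 0.106]}, {"xyz": [0.028, 0.045, 0], "turn": [0, 0, 0.106]}, {"xyz": [0.028, 0.045, 0], "turn": [0, 0, 0.106]}], gripper=0)

```text
clock: 1.65
eef_pos: [488.0, 13.0, 240.4]
eef_rot: [3.142, 0.0, 1.554]
wrist_force: [0.4, -1.3, 0.2]
finger_gap: 94.1
```

Call:
arm_command(deltas=[{"xyz": [0.028, 0.042, 0], "turn": [0, 0, 0.106]}, {"xyz": [0.028, 0.042, 0], "turn": [0, 0, 0.106]}, {"xyz": [0.028, 0.042, 0], "turn": [0, 0, 0.106]}, {"xyz": [0.028, 0.042, 0], "turn": [0, 0, 0.106]}, {"xyz": [0, 0, 0]}, {"xyz": [0, 0, 0]}])

```text
validation failed for argument at $.de...
```

```bash
python3 - <<'E'
from h import *
st=read_state(); print(st['eef_pos'],np.degrees(st['eef_rot']),st['joints'],st['clock'],st['wrist_force'])
np.save('pics/st1.npy',st,allow_pickle=True)
c=snap('wrist','w1')
snap('top','t1')
E
```

```text
[487.98292062  12.98581012 240.39458537] [1.79999539e+02 1.35267868e-03 8.90629868e+01] [-4.84291388e-02  1.42245802e-01  1.65677602e+00 -2.39596565e-05
  1.34256202e+00 -3.20697522e-02] 1.65 [ 0.41944925 -1.31825721  0.1650507 ]
```

View pics/w1.png

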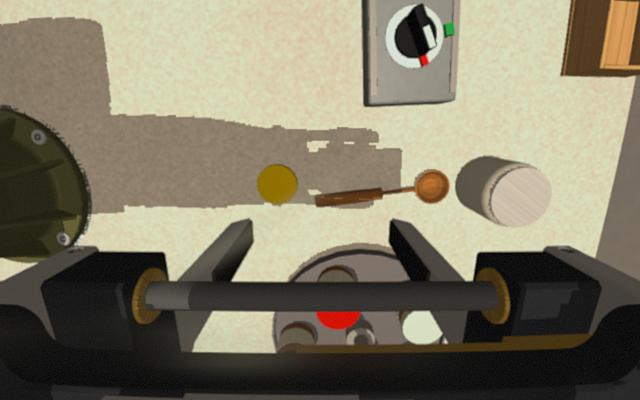

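Call:
arm_command(deltas=[{"xyz": [0.028, 0.042, 0], "turn": [0, 0, 0.106]}, {"xyz": [0.028, 0.042, 0], "turn": [0, 0, 0.106]}, {"xyz": [0.028, 0.042, 0], "turn": [0, 0, 0.106]}, {"xyz": [0.028, 0.042, 0], "turn": [0, 0, 0.106]}, {"xyz": [0, 0, 0], "turn": [0, 0, 0]}, {"xyz": [0, 0, 0], "turn": [0, 0, 0]}])

```text
clock: 2.5
eef_pos: [599.0, 178.3, 240.2]
eef_rot: [-3.141, 0.0, 1.973]
wrist_force: [0.5, -0.9, -1.1]
finger_gap: 93.8
```

```bash
python3 - <<'E'
from h import *
st=read_state(); print(st['eef_pos'],np.degrees(st['eef_rot']),st['joints'],st['clock'],st['wrist_force'])
np.save('pics/st1.npy',st,allow_pickle=True)
c=snap('wrist','w1')
E
```

```text
[599.03819256 178.32871288 240.15002746] [-1.79951983e+02  3.73239654e-03  1.13055621e+02] [ 2.30832210e-01  4.55498320e-01  1.25397011e+00 -2.09246535e-04
  1.43293885e+00 -1.71535422e-01] 2.5 [ 0.47872065 -0.91975076 -1.10468308]
```

View pics/w1.png

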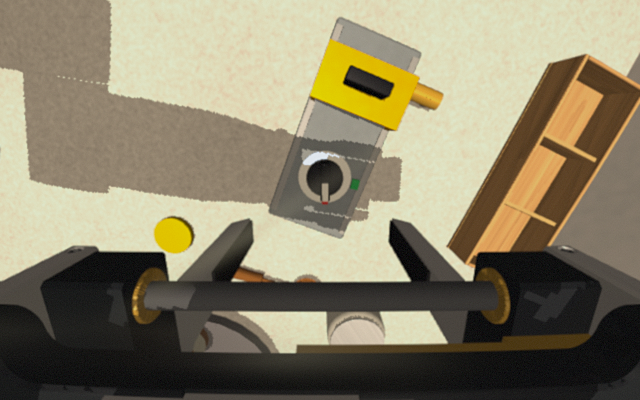

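```bash
python3 - <<'E'
from h import *
c=load('w1'); st=np.load('pics/st1.npy',allow_pickle=True).item()
im=c['color'][:,:,::-1]; cv2.imwrite('pics/w1z.png',cv2.resize(im[10:245,260:450],None,fx=3.4,fy=2.5,interpolation=cv2.INTER_CUBIC) if 0 else cv2.resize(im[10:245,260:450],None,fx=2.5,fy=2.5,interpolation=cv2.INTER_CUBIC))
hsv=cv2.cvtColor(c['color'],cv2.COLOR_RGB2HSV)
m=cv2.inRange(hsv,np.array((40,100,30)),np.array((85,255,255))); m[:,:300]=0;m[250:]=0
ys,xs=np.nonzero(m); g=(xs.mean(),ys.mean()); print('green',g,len(xs),onz(c,g,51,st))
m=cv2.inRange(hsv,np.array((20,150,90)),np.array((32,255,255))); m[:,:300]=0;m[140:]=0;
m2=cv2.inRange(hsv,np.array((0,0,0)),np.array((180,255,50))); m2[:60]=0;m2[102:]=0;m2[:,:335]=0;m2[:,400:]=0
r=cv2.minAreaRect(cv2.findNonZero(m2)); print('fin',r, [onz(c,p,134,st).round(1) for p in cv2.boxPoints(r)],onz(c,r[0],130,st))
print('tip proj check',proj(c,st['eef_pos'],st), 'mount',np.array(c['mount']).round(3))
E
```

```text
green (np.float64(354.44444444444446), np.float64(183.97222222222223)) 72 [640.62993054 192.16820103  51.        ]
fin ((367.81036376953125, 83.2758560180664), (46.61378860473633, 18.776823043823242), 23.198589324951172) [array([574.1, 287.3, 134. ]), array([574.3, 303.8, 134. ]), array([617.7, 305. , 134. ]), array([618.1, 288.4, 134. ])] [596.27052612 296.90814139 130.        ]
tip proj check [321.74127483 237.58367048] mount [[  -0.      -0.97    -0.243   70.454]
 [   1.      -0.      -0.      -0.708]
 [   0.      -0.243    0.97  -168.032]
 [   0.       0.       0.       1.   ]]
```

View pics/w1z.png

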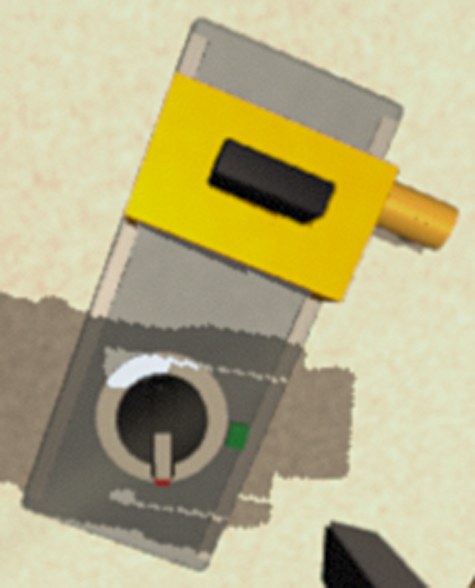

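```bash
python3 - <<'E'
from h import *
c=load('w1'); st=np.load('pics/st1.npy',allow_pickle=True).item()
f=lambda p,z:onz(c,(p[0]/2.5+260,p[1]/2.5+10),z,st)[:2]
P=[f(p,50) for p in((200,18),(402,105),(208,570),(25,503))]
for p in P: print(p.round(1))
for a,b in((0,3),(1,2)):
    d=P[a]-P[b]; print(np.hypot(*d),np.degrees(np.arctan2(d[1],d[0]))-90)
print('centre',np.mean(P,0))
K=f((161,418),51); print('knob ring',K)
for n,p,z in(('red',(162,482),54),('line near',(162.5,435),88),('line far',(163,476),88),('green in',(228,433),51)):
    q=f(p,z); print(n,q.round(1),np.degrees(np.arctan2(*(q-K)[::-1])).round(1),np.hypot(*(q-K)).round(1))
E
```

```text
[542.8 365.9]
[646.8 369.9]
[658.5 116.3]
[551.3 113. ]
253.105191666729 1.9144916166617776
253.88138323099926 2.64223587443702
centre [599.86260613 241.28324631]
knob ring [600.62040206 184.97177659]
red [614.5 154. ] -65.9 34.0
line near [601.4 183.8] -56.8 1.4
line far [609.6 165.4] -65.4 21.5
green in [636.3 191.4] 10.3 36.2
```

Call:
arm_command(deltas=[{"xyz": [0.003, 0.0077, -0.03], "turn": [0, 0, 0.012]}, {"xyz": [0, 0, -0.03], "turn": [0, 0, 0]}, {"xyz": [0, 0, -0.03], "turn": [0, 0, 0]}, {"xyz": [0, 0, -0.03], "turn": [0, 0, 0]}, {"xyz": [0, 0, -0.024], "turn": [0, 0, 0]}, {"xyz": [0, 0, -0.016], "turn": [0, 0, 0]}, {"xyz": [0, 0, -0.007], "turn": [0, 0, 0]}, {"xyz": [0, 0, 0], "turn": [0, 0, 0]}, {"xyz": [0, 0, 0], "turn": [0, 0, 0]}])

```text
clock: 3.68
eef_pos: [602.8, 187.0, 74.4]
eef_rot: [3.14, 0.0, 1.987]
wrist_force: [-0.5, -0.4, -0.5]
finger_gap: 93.7
```

Call:
arm_command(deltas=[{"xyz": [0, 0, 0], "turn": [0, 0, 0]}, {"xyz": [0, 0, 0], "turn": [0, 0, 0]}, {"xyz": [0, 0, 0], "turn": [0, 0, 0]}, {"xyz": [0, 0, 0], "turn": [0, 0, 0]}, {"xyz": [0, 0, 0], "turn": [0, 0, 0]}, {"xyz": [0, 0, 0], "turn": [0, 0, 0]}], gripper=1, force=15)

```text
clock: 4.42
eef_pos: [602.3, 186.9, 73.4]
eef_rot: [-3.141, -0.0, 1.987]
wrist_force: [-0.0, 1.0, 0.3]
finger_gap: 37.5
```

Call:
arm_command(deltas=[{"xyz": [0, 0, 0], "turn": [0, 0, 0]}, {"xyz": [0, 0, 0], "turn": [0, 0, 0]}, {"xyz": [0, 0, 0], "turn": [0, 0, 0]}, {"xyz": [0, 0, 0], "turn": [0, 0, 0]}, {"xyz": [0, 0, 0], "turn": [0, 0, 0]}, {"xyz": [0, 0, 0], "turn": [0, 0, 0]}])

```text
clock: 5.18
eef_pos: [600.9, 186.3, 73.4]
eef_rot: [-3.137, -0.0, 1.987]
wrist_force: [-12.4, -5.8, 7.7]
finger_gap: 11.5
```

Call:
arm_command(deltas=[{"xyz": [-0.0015, -0.0007, 0], "turn": [0, 0, 0.1345]}, {"xyz": [0, 0, 0], "turn": [0, 0, 0.1345]}, {"xyz": [0, 0, 0], "turn": [0, 0, 0.1345]}, {"xyz": [0, 0, 0], "turn": [0, 0, 0.1345]}, {"xyz": [0, 0, 0], "turn": [0, 0, 0.1345]}, {"xyz": [0, 0, 0], "turn": [0, 0, 0.1345]}, {"xyz": [0, 0, 0], "turn": [0, 0, 0.1345]}, {"xyz": [0, 0, 0], "turn": [0, 0, 0.1345]}, {"xyz": [0, 0, 0], "turn": [0, 0, 0.1345]}, {"xyz": [0, 0, 0], "turn": [0, 0, 0.1345]}, {"xyz": [0, 0, 0], "turn": [0, 0, 0]}, {"xyz": [0, 0, 0], "turn": [0, 0, 0]}])

```text
clock: 6.68
eef_pos: [600.2, 185.2, 73.4]
eef_rot: [-3.14, -0.003, -2.952]
wrist_force: [-6.1, -7.6, 4.8]
finger_gap: 12.1
```

```bash
python3 - <<'E'
from h import *
st=read_state(); print(st['eef_pos'],np.degrees(st['eef_rot']),st['clock'],st['wrist_force'],st['moment'])
c=snap('side','s2'); cv2.imwrite('pics/s2z.png',cv2.resize(c['color'][230:400,180:360,::-1],None,fx=3,fy=3))
E
```

```text
[600.19375021 185.15998957  73.40605915] [-1.79916896e+02 -1.44281482e-01 -1.69111965e+02] 6.675 [-6.11840719 -7.64461406  4.77743699] [-1.42920857  1.10334253  0.09804828]
```

View pics/s2z.png

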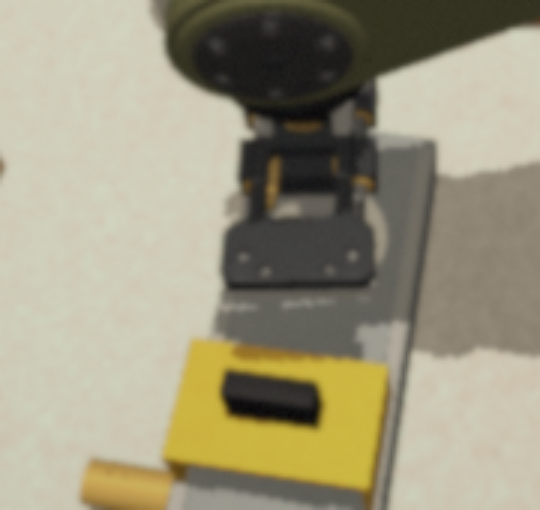

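Call:
arm_command(deltas=[{"xyz": [0, 0, 0], "turn": [0, 0, 0]}, {"xyz": [0, 0, 0], "turn": [0, 0, 0]}, {"xyz": [0, 0, 0], "turn": [0, 0, 0]}, {"xyz": [0, 0, 0], "turn": [0, 0, 0]}, {"xyz": [0, 0, 0.03], "turn": [0, 0, 0]}, {"xyz": [0, 0, 0.03], "turn": [0, 0, 0]}, {"xyz": [0, 0, 0.04], "turn": [0, 0, 0]}, {"xyz": [0, 0, 0.04], "turn": [0, 0, 0]}, {"xyz": [0, 0, 0.02], "turn": [0, 0, 0]}, {"xyz": [0, 0, 0], "turn": [0, 0, 0]}, {"xyz": [0, 0, 0], "turn": [0, 0, 0]}], gripper=0.4)

```text
clock: 8.1
eef_pos: [600.5, 186.2, 232.1]
eef_rot: [-3.141, -0.002, -2.951]
wrist_force: [0.4, -0.3, -0.4]
finger_gap: 56.7
```

```bash
python3 - <<'E'
from h import *
st=read_state(); print(st['eef_pos'],np.degrees(st['eef_rot']),st['clock'],st['wrist_force'],st['finger_gap'])
np.save('pics/st3.npy',st,allow_pickle=True)
snap('wrist','w3')
E
```

```text
[600.50785195 186.1676633  232.07987295] [-1.79993829e+02 -9.67212151e-02 -1.69101412e+02] 8.1 [ 0.35590516 -0.27769093 -0.37995616] 56.66397852459804
```

View pics/w3.png

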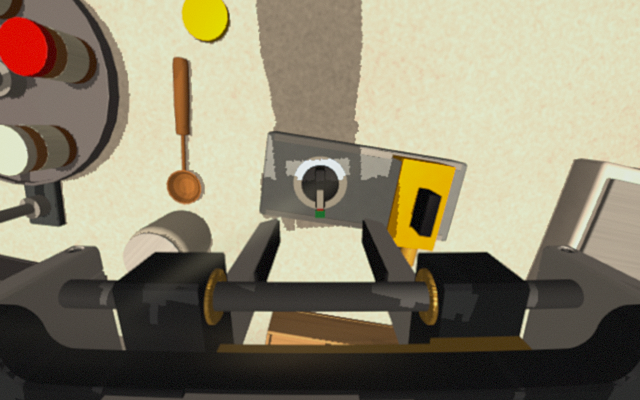

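```bash
python3 - <<'E'
from h import *
c=load('w3'); st=np.load('pics/st3.npy',allow_pickle=True).item()
im=c['color'][:,:,::-1]; cv2.imwrite('pics/w3z.png',cv2.resize(im[120:260,250:480],None,fx=3.4,fy=3.4,interpolation=cv2.INTER_CUBIC))
hsv=cv2.cvtColor(c['color'],cv2.COLOR_RGB2HSV)[150:225,290:350]
for n,ms,z in(('green',[((40,80,30),(85,255,255))],51),('red',[((0,120,60),(10,255,255)),((170,120,60),(180,255,255))],54)):
    m=sum(cv2.inRange(hsv,np.array(a),np.array(b)) for a,b in ms); ys,xs=np.nonzero(m); p=(xs.mean()+290,ys.mean()+150); print(n,p,len(xs),onz(c,p,z,st))
E
```

```text
green (np.float64(319.45205479452056), np.float64(213.83561643835617)) 73 [641.45313959 192.55825592  51.        ]
red (np.float64(319.8181818181818), np.float64(209.36363636363637)) 11 [634.39767469 191.70688057  54.        ]
```

View pics/w3z.png

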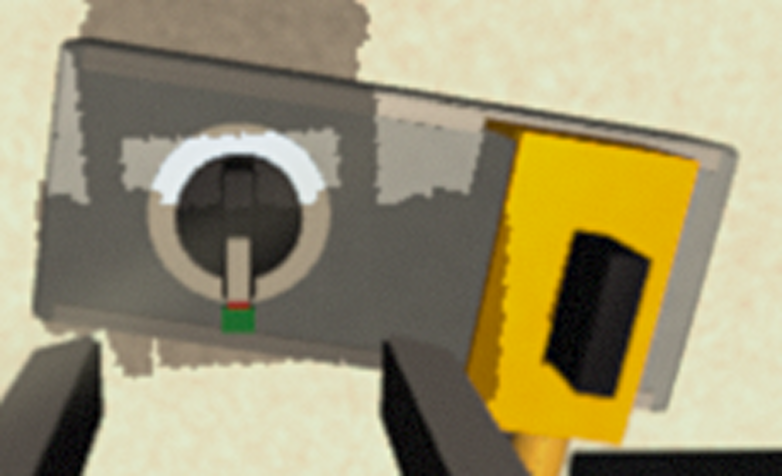

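Call:
arm_command(deltas=[{"xyz": [-0.001, 0.037, 0], "turn": [0, 0, -0.053]}, {"xyz": [-0.001, 0.037, 0], "turn": [0, 0, -0.052]}, {"xyz": [-0.001, 0.037, 0], "turn": [0, 0, -0.052]}, {"xyz": [0, 0, -0.03], "turn": [0, 0, 0]}, {"xyz": [0, 0, -0.03], "turn": [0, 0, 0]}, {"xyz": [0, 0, -0.03], "turn": [0, 0, 0]}, {"xyz": [0, 0, -0.02], "turn": [0, 0, 0]}, {"xyz": [0, 0, -0.009], "turn": [0, 0, 0]}, {"xyz": [0, 0, 0], "turn": [0, 0, 0]}, {"xyz": [0, 0, 0], "turn": [0, 0, 0]}])

```text
clock: 9.4
eef_pos: [598.3, 297.4, 115.6]
eef_rot: [3.141, 0.002, -3.108]
wrist_force: [0.3, 0.5, 0.5]
finger_gap: 56.1
```

Call:
arm_command(deltas=[{"xyz": [0, 0, 0], "turn": [0, 0, 0]}, {"xyz": [0, 0, 0], "turn": [0, 0, 0]}, {"xyz": [0, 0, 0], "turn": [0, 0, 0]}, {"xyz": [0, 0, 0], "turn": [0, 0, 0]}, {"xyz": [0, 0, 0], "turn": [0, 0, 0]}, {"xyz": [0, 0, 0], "turn": [0, 0, 0]}, {"xyz": [0, 0, 0], "turn": [0, 0, 0]}], gripper=1, force=25)

```text
clock: 10.28
eef_pos: [597.8, 297.4, 114.5]
eef_rot: [3.141, 0.0, -3.108]
wrist_force: [1.1, 2.9, 0.2]
finger_gap: 13.9
```

Call:
arm_command(deltas=[{"xyz": [0.0004, -0.012, 0], "turn": [0, 0, 0]}, {"xyz": [0.0004, -0.012, 0], "turn": [0, 0, 0]}, {"xyz": [0.0004, -0.012, 0], "turn": [0, 0, 0]}, {"xyz": [0.0004, -0.012, 0], "turn": [0, 0, 0]}, {"xyz": [0.0004, -0.012, 0], "turn": [0, 0, 0]}, {"xyz": [0.0004, -0.012, 0], "turn": [0, 0, 0]}, {"xyz": [0.0004, -0.012, 0], "turn": [0, 0, 0]}, {"xyz": [0.0004, -0.012, 0], "turn": [0, 0, 0]}, {"xyz": [0.0004, -0.01, 0], "turn": [0, 0, 0]}, {"xyz": [0, 0, 0], "turn": [0, 0, 0]}, {"xyz": [0, 0, 0], "turn": [0, 0, 0]}])

```text
clock: 11.65
eef_pos: [601.4, 191.1, 114.5]
eef_rot: [-3.141, -0.0, -3.108]
wrist_force: [-1.2, -2.8, 1.2]
finger_gap: 13.8
```

Call:
arm_command(deltas=[{"xyz": [0.0001, -0.003, 0], "turn": [0, 0, 0]}, {"xyz": [0.0001, -0.003, 0], "turn": [0, 0, 0]}, {"xyz": [0, -0.002, 0], "turn": [0, 0, 0]}, {"xyz": [0, 0, 0], "turn": [0, 0, 0]}, {"xyz": [0, 0, 0], "turn": [0, 0, 0]}])

```text
clock: 12.28
eef_pos: [601.6, 185.0, 114.5]
eef_rot: [3.139, 0.001, -3.108]
wrist_force: [1.1, 14.0, -1.1]
finger_gap: 13.8
```

Call:
arm_command(deltas=[{"xyz": [0, -0.0015, 0], "turn": [0, 0, 0]}, {"xyz": [0, 0, 0], "turn": [0, 0, 0]}, {"xyz": [0, 0, 0], "turn": [0, 0, 0]}])

```text
clock: 12.65
eef_pos: [601.6, 184.9, 114.5]
eef_rot: [3.137, 0.001, -3.107]
wrist_force: [1.5, 22.1, -2.4]
finger_gap: 14.1
```

Call:
arm_command(deltas=[{"xyz": [0, 0.0025, 0], "turn": [0, 0, 0]}, {"xyz": [0, 0, 0], "turn": [0, 0, 0]}])

```text
clock: 12.9
eef_pos: [601.6, 185.1, 114.5]
eef_rot: [3.14, 0.0, -3.108]
wrist_force: [0.0, 8.5, 0.1]
finger_gap: 13.9
```

Call:
arm_command(deltas=[{"xyz": [0, 0, 0], "turn": [0, 0, 0]}, {"xyz": [0, 0, 0], "turn": [0, 0, 0]}, {"xyz": [0, 0, 0], "turn": [0, 0, 0]}, {"xyz": [0, 0, 0], "turn": [0, 0, 0]}, {"xyz": [0, 0, 0.03], "turn": [0, 0, 0]}, {"xyz": [0, 0, 0.04], "turn": [0, 0, 0]}, {"xyz": [0, 0, 0.04], "turn": [0, 0, 0]}, {"xyz": [0, 0, 0.04], "turn": [0, 0, 0]}, {"xyz": [0, 0, 0], "turn": [0, 0, 0]}, {"xyz": [0, 0, 0], "turn": [0, 0, 0]}], gripper=0.4)

```text
clock: 14.15
eef_pos: [601.4, 184.2, 263.5]
eef_rot: [-3.141, -0.001, -3.108]
wrist_force: [0.7, -0.1, -1.0]
finger_gap: 56.2
```

```bash
python3 - <<'E'
from h import *
st=read_state(); print(st['eef_pos'],np.degrees(st['eef_rot']),st['clock'],st['wrist_force'],st['finger_gap'])
np.save('pics/st4.npy',st,allow_pickle=True)
c=snap('wrist','w4')
f=lambda p,z:onz(c,p,z,st).round(1)
E
```

```text
[601.42638318 184.15266937 263.54852933] [-1.79984780e+02 -6.10965899e-02 -1.78100389e+02] 14.15 [ 0.67591738 -0.08674561 -1.02574881] 56.23524208984035
```

View pics/w4.png

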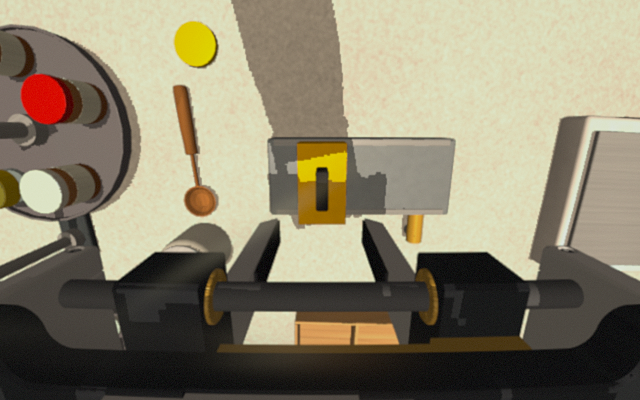

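```bash
python3 - <<'E'
from h import *
c=load('w4'); st=np.load('pics/st4.npy',allow_pickle=True).item()
print('fin top',onz(c,(321,172),134,st),onz(c,(321,187),134,st))
c=load('top0'); hsv=cv2.cvtColor(c['color'],cv2.COLOR_RGB2HSV)
m=cv2.inRange(hsv,np.array((0,130,60)),np.array((8,255,255)))|cv2.inRange(hsv,np.array((172,130,60)),np.array((180,255,255)))
k=np.zeros_like(m);k[205:232,395:435]=m[205:232,395:435]
r=cv2.minAreaRect(cv2.findNonZero(k)); b=cv2.boxPoints(r); print(r)
W=np.array([onz(c,p,168)[:2] for p in b]); print(W.round(1)); ctr=W.mean(0); print('bar ctr',ctr)
e=[np.hypot(*(W[0]-W[1])),np.hypot(*(W[1]-W[2]))]; print(e)
d=(W[0]-W[1]) if e[0]>e[1] else (W[1]-W[2]); print('bar ang',np.degrees(np.arctan2(d[1],d[0])))
# disc edge points from zoomed tt.png (x4, offset 340,135): left,bottom,right extremes
P=[onz(c,(340+u/4,135+v/4),22)[:2] for u,v in((40,320),(60,420),(120,500),(250,553),(330,540),(420,470),(100,180))]
P=np.array(P); A=np.c_[2*P,np.ones(len(P))]; s=np.linalg.lstsq(A,(P**2).sum(1),rcond=None)[0]; print('disc',s[:2],np.sqrt(s[2]+s[0]**2+s[1]**2))
J=np.array([632.4,-286.9]); N=np.array([645.1,-225.3])
for C in(ctr,s[:2]):
    for p in(J,N): q=p-C; print(np.hypot(*q),np.degrees(np.arctan2(q[1],q[0])))
E
```

```text
fin top [578.71468991 183.73770163 134.        ] [595.37928927 184.29163514 134.        ]
((414.7000732421875, 216.90003967285156), (4.919349670410156, 29.068883895874023), 63.43495178222656)
[[ 537.3 -202.8]
 [ 567.6 -264.6]
 [ 557.4 -269.7]
 [ 527.1 -207.8]]
bar ctr [ 547.34243578 -236.21285933]
[np.float64(68.89135340428582), np.float64(11.443906244714615)]
bar ang 116.12749341189839
disc [ 552.35967521 -241.52833292] 142.97833884140795
99.01502644304874 -30.791379315037773
98.36478974587604 6.369663258708442
92.0056615967524 -29.547170955296746
94.1494908710077 9.92551182690244
```

Call:
arm_command(deltas=[{"xyz": [-0.0055, -0.042, 0], "turn": [0, 0, -0.115]}, {"xyz": [-0.0055, -0.042, 0], "turn": [0, 0, -0.115]}, {"xyz": [-0.0055, -0.042, 0], "turn": [0, 0, -0.115]}, {"xyz": [-0.0055, -0.042, 0], "turn": [0, 0, -0.115]}, {"xyz": [-0.0055, -0.042, 0], "turn": [0, 0, -0.115]}, {"xyz": [-0.0055, -0.042, 0], "turn": [0, 0, -0.115]}, {"xyz": [-0.0055, -0.042, 0], "turn": [0, 0, -0.115]}, {"xyz": [-0.0055, -0.042, 0], "turn": [0, 0, -0.115]}, {"xyz": [-0.0055, -0.042, 0], "turn": [0, 0, -0.115]}, {"xyz": [-0.0045, -0.042, 0], "turn": [0, 0, -0.115]}, {"xyz": [0, 0, 0], "turn": [0, 0, 0]}, {"xyz": [0, 0, 0], "turn": [0, 0, 0]}])

```text
clock: 15.7
eef_pos: [547.5, -235.2, 263.6]
eef_rot: [-3.141, -0.001, 2.026]
wrist_force: [-0.3, 0.2, 0.2]
finger_gap: 56.6
```

```bash
python3 - <<'E'
from h import *
st=read_state(); print(st['eef_pos'],np.degrees(st['eef_rot']),st['clock'],st['joints'])
np.save('pics/st5.npy',st,allow_pickle=True)
snap('wrist','w5'); snap('side','s5')
E
```

```text
[ 547.53996805 -235.21542954  263.56100121] [-1.79953584e+02 -7.41005656e-02  1.16078338e+02] 15.7 [-4.67263384e-01  3.75292937e-01  1.31209764e+00  1.36209045e-04
  1.45572215e+00 -9.22432506e-01]
```

View pics/w5.png

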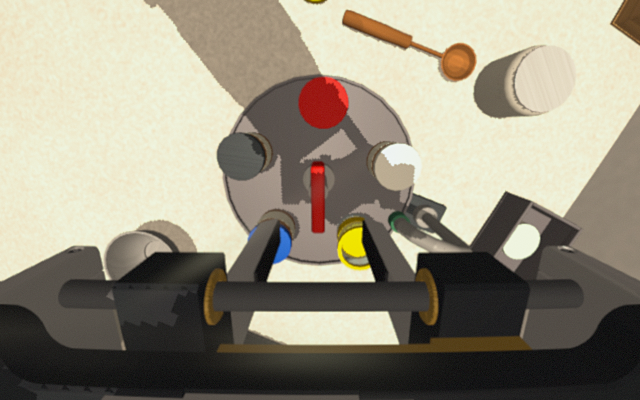

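View pics/s5.png

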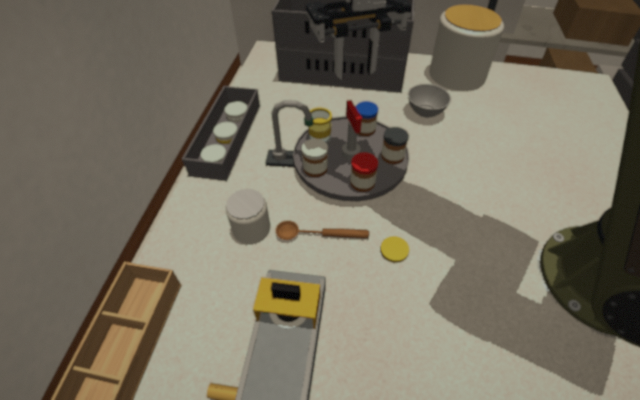

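```bash
python3 - <<'E'
from h import *
c=load('w5'); st=np.load('pics/st5.npy',allow_pickle=True).item()
cv2.imwrite('pics/w5z.png',cv2.resize(c['color'][140:290,230:450,::-1],None,fx=3.4,fy=3.4,interpolation=cv2.INTER_CUBIC))
hsv=cv2.cvtColor(c['color'],cv2.COLOR_RGB2HSV)
m=cv2.inRange(hsv,np.array((0,130,60)),np.array((8,255,255)))|cv2.inRange(hsv,np.array((172,130,60)),np.array((180,255,255)))
m[:150]=0;m[250:]=0
ys,xs=np.nonzero(m); print(xs.min(),xs.max(),ys.min(),ys.max())
for r in range(ys.min(),ys.max()+1,6): print(r,xs[ys==r].min(),xs[ys==r].max(),hsv[r,318])
m=cv2.inRange(hsv,np.array((40,80,20)),np.array((90,255,255)));m[:200]=0;m[240:]=0;m[:,:380]=0;m[:,420:]=0
ys,xs=np.nonzero(m); print(len(xs),xs.mean(),ys.mean(),xs.min(),xs.max(),ys.min(),ys.max(),onz(c,(xs.mean(),ys.mean()),125,st))
E
```

```text
311 324 161 232
161 314 321 [  3 154  91]
167 311 324 [  2 236 226]
173 311 324 [  2 215 154]
179 311 324 [  2 207 155]
185 311 324 [  2 199 154]
191 311 324 [  2 194 154]
197 311 324 [  2 198 156]
203 312 324 [  2 216 155]
209 312 324 [  1 218 157]
215 312 324 [  1 219 156]
221 312 324 [  3 248 153]
227 312 324 [  2 233 154]
129 395.72868217054264 218.3798449612403 389 408 212 230 [ 640.60120355 -227.39184625  125.        ]
```

View pics/w5z.png

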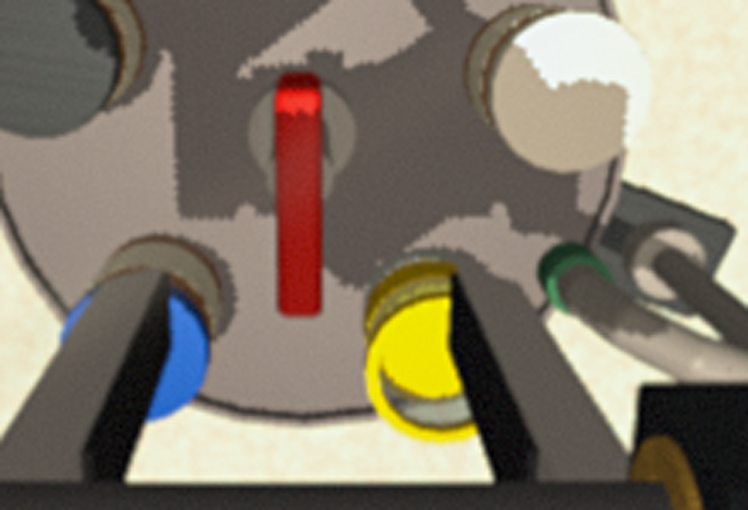

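```bash
python3 - <<'E'
from h import *
c=load('w5'); st=np.load('pics/st5.npy',allow_pickle=True).item()
a=onz(c,(317.7,173),168,st)[:2]; b=onz(c,(318.2,232.5),168,st)[:2]; d=b-a
print(a,b,np.hypot(*d),np.degrees(np.arctan2(d[1],d[0])),(a+b)/2)
a=onz(c,(317.7,164),168,st)[:2];d=b-a;print(np.hypot(*d),(a+b)/2)
# nozzle: green skirt ellipse lower circle; bottom mouth seen at z=120
for p in((393,216),(396,218.4)): print(onz(c,p,122,st))
# yellow rim: contour points on unoccluded left/bottom edge, z=102
P=np.array([onz(c,(230+u/3.4,140+v/3.4),102,st)[:2] for u,v in((366,365),(371,395),(385,416),(408,433),(435,440),(462,435))])
A=np.c_[2*P,np.ones(len(P))]; s=np.linalg.lstsq(A,(P**2).sum(1),rcond=None)[0]; print('jar',s[:2],np.sqrt(s[2]+s[0]**2+s[1]**2))
E
```

```text
[ 532.52948545 -212.74398164] [ 559.69977334 -267.4943599 ] 61.121423933126636 -63.606747337157664 [ 546.1146294  -240.11917077]
69.81622519011248 [ 544.21413049 -236.20904081]
[ 637.43765411 -226.78089118  122.        ]
[ 642.12087929 -227.81093732  122.        ]
jar [ 629.14074886 -288.0642674 ] 28.84904578726703
```

Call:
arm_command(deltas=[{"xyz": [-0.0025, -0.001, -0.03], "turn": [0, 0, 0.003]}, {"xyz": [0, 0, -0.03], "turn": [0, 0, 0]}, {"xyz": [0, 0, -0.03], "turn": [0, 0, 0]}, {"xyz": [0, 0, -0.02], "turn": [0, 0, 0]}, {"xyz": [0, 0, -0.01], "turn": [0, 0, 0]}, {"xyz": [0, 0, 0], "turn": [0, 0, 0]}, {"xyz": [0, 0, 0], "turn": [0, 0, 0]}])

```text
clock: 16.68
eef_pos: [545.6, -236.7, 145.4]
eef_rot: [3.141, 0.001, 2.028]
wrist_force: [0.0, -0.4, -0.1]
finger_gap: 56.2
```

Call:
arm_command(deltas=[{"xyz": [0, 0, 0], "turn": [0, 0, 0]}, {"xyz": [0, 0, 0], "turn": [0, 0, 0]}, {"xyz": [0, 0, 0], "turn": [0, 0, 0]}, {"xyz": [0, 0, 0], "turn": [0, 0, 0]}, {"xyz": [0, 0, 0], "turn": [0, 0, 0]}, {"xyz": [0, 0, 0], "turn": [0, 0, 0]}, {"xyz": [0, 0, 0], "turn": [0, 0, 0]}, {"xyz": [0, 0, 0], "turn": [0, 0, 0]}], gripper=1, force=20)

```text
clock: 17.68
eef_pos: [544.8, -236.9, 144.4]
eef_rot: [-3.141, -0.0, 2.028]
wrist_force: [-5.5, -1.1, 1.2]
finger_gap: 13.9
```

Call:
arm_command(deltas=[{"xyz": [0, 0, 0], "turn": [0, 0, 0.01]}, {"xyz": [0, 0, 0], "turn": [0, 0, 0.02]}, {"xyz": [0, 0, 0], "turn": [0, 0, 0.03]}, {"xyz": [0, 0, 0], "turn": [0, 0, 0.04]}, {"xyz": [0, 0, 0], "turn": [0, 0, 0.04]}, {"xyz": [0, 0, 0], "turn": [0, 0, 0.04]}, {"xyz": [0, 0, 0], "turn": [0, 0, 0.04]}, {"xyz": [0, 0, 0], "turn": [0, 0, 0.04]}, {"xyz": [0, 0, 0], "turn": [0, 0, 0.04]}, {"xyz": [0, 0, 0], "turn": [0, 0, 0.03]}, {"xyz": [0, 0, 0], "turn": [0, 0, 0.02]}, {"xyz": [0, 0, 0], "turn": [0, 0, 0.01]}])

```text
clock: 19.18
eef_pos: [544.6, -237.1, 144.4]
eef_rot: [-3.14, -0.001, 2.388]
wrist_force: [-7.3, -3.0, 2.8]
finger_gap: 13.6
```

Call:
arm_command(deltas=[{"xyz": [0, 0, 0], "turn": [0, 0, 0.01]}, {"xyz": [0, 0, 0], "turn": [0, 0, 0.02]}, {"xyz": [0, 0, 0], "turn": [0, 0, 0.03]}, {"xyz": [0, 0, 0], "turn": [0, 0, 0.04]}, {"xyz": [0, 0, 0], "turn": [0, 0, 0.04]}, {"xyz": [0, 0, 0], "turn": [0, 0, 0.04]}, {"xyz": [0, 0, 0], "turn": [0, 0, 0.04]}, {"xyz": [0, 0, 0], "turn": [0, 0, 0.03]}, {"xyz": [0, 0, 0], "turn": [0, 0, 0.02]}, {"xyz": [0, 0, 0], "turn": [0, 0, 0.01]}, {"xyz": [0, 0, 0], "turn": [0, 0, 0]}, {"xyz": [0, 0, 0], "turn": [0, 0, 0]}])

```text
clock: 20.68
eef_pos: [544.5, -237.3, 144.4]
eef_rot: [-3.14, -0.001, 2.667]
wrist_force: [-9.1, -3.9, 2.9]
finger_gap: 13.8
```

```bash
python3 - <<'E'
from h import *
st=read_state(); print(st['eef_pos'],np.degrees(st['eef_rot']),st['clock'],st['wrist_force'],st['finger_gap'])
np.save('pics/st6.npy',st,allow_pickle=True)
t=snap('top','t6');s=snap('side','s6');w=snap('wrist','w6')
a=cv2.resize(t['color'][130:280,330:480,::-1],None,fx=4,fy=4,interpolation=cv2.INTER_CUBIC)[:600,:400]
b=cv2.resize(s['color'][70:220,240:340,::-1],None,fx=4,fy=4,interpolation=cv2.INTER_CUBIC)
cv2.imwrite('pics/c6.png',np.hstack([a,b]))
E
```

```text
[ 544.45784164 -237.28964151  144.43171329] [-1.79933112e+02 -6.22980628e-02  1.52832423e+02] 20.675 [-9.13425788 -3.85419198  2.8628189 ] 13.82561737159438
```

View pics/c6.png

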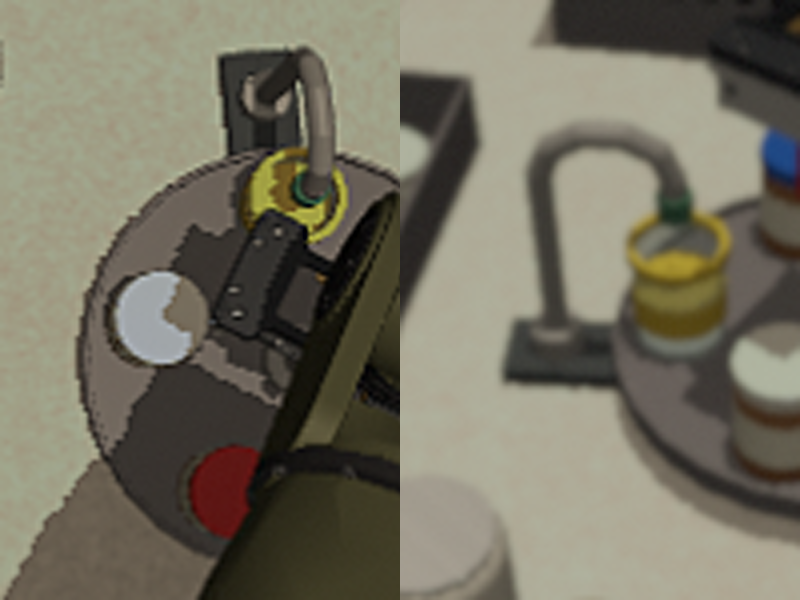

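View pics/w6.png

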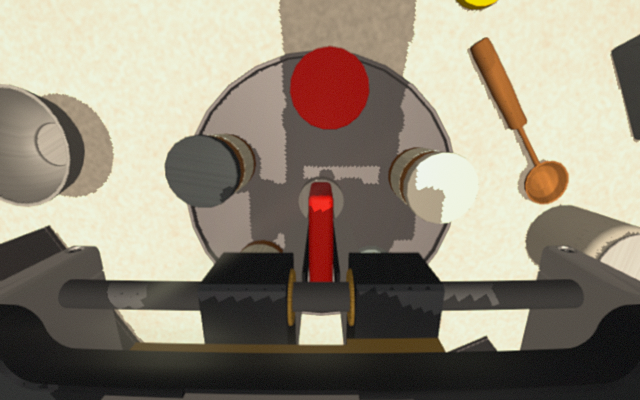

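```bash
python3 - <<'E'
from h import *
t=load('t6'); s=load('s6')
def ye(c,box,z,lo=(20,110,60),hi=(35,255,255)):
    hsv=cv2.cvtColor(c['color'],cv2.COLOR_RGB2HSV); x0,y0,x1,y1=box
    m=np.zeros(hsv.shape[:2],np.uint8); m[y0:y1,x0:x1]=cv2.inRange(hsv,np.array(lo),np.array(hi))[y0:y1,x0:x1]
    return cv2.convexHull(cv2.findNonZero(m)).reshape(-1,2)
h=ye(t,(385,160,422,195),102)
P=np.array([onz(t,p.astype(float),102)[:2] for p in h]); (cx,cy),r=cv2.minEnclosingCircle(P.astype(np.float32)); print('top rim',cx,cy,r)
def green(c,box):
    hsv=cv2.cvtColor(c['color'],cv2.COLOR_RGB2HSV); x0,y0,x1,y1=box
    m=cv2.inRange(hsv[y0:y1,x0:x1],np.array((40,60,20)),np.array((90,255,255))); ys,xs=np.nonzero(m); return np.array([xs.mean()+x0,ys.mean()+y0]),len(xs),(xs.min()+x0,xs.max()+x0,ys.min()+y0,ys.max()+y0)
for n,c,b in(('top',t,(395,165,420,190)),('top0',load('top0'),(395,165,420,190)),('side',s,(295,110,320,132)),('side0',load('side0'),(295,100,320,132))):
    g,k,e=green(c,b); print(n,g,k,e,onz(c,g,128).round(1),onz(c,g,124).round(1))
# side rim
u=np.array([[628,245],[640,223],[679,212],[718,223],[730,243]])
P=np.array([onz(s,((a-400)/4+240,b/4+70),102)[:2] for a,b in u]); (cx,cy),r=cv2.minEnclosingCircle(P.astype(np.float32)); print('side rim',cx,cy,r)
# triangulate nozzle
g1=green(t,(395,165,420,190))[0]; g2=green(s,(295,110,320,132))[0]
o1,d1=ray(t,g1);o2,d2=ray(s,g2); A=np.c_[d1,-d2]; k=np.linalg.lstsq(A,o2-o1,rcond=None)[0]; print('tri',o1+d1*k[0],o2+d2*k[1])
E
```

```text
top rim 644.4386596679688 -224.35679626464844 33.46929931640625
top [405.92307692 177.92307692] 26 (np.int64(403), np.int64(411), np.int64(173), np.int64(180)) [ 644.  -225.3  128. ] [ 644.6 -226.1  124. ]
top0 [405.875 177.625] 24 (np.int64(403), np.int64(411), np.int64(173), np.int64(180)) [ 644.7 -225.1  128. ] [ 645.3 -226.   124. ]
side [308.52777778 122.36111111] 36 (np.int64(305), np.int64(312), np.int64(119), np.int64(125)) [ 643.4 -224.1  128. ] [ 644.5 -228.9  124. ]
side0 [308.93939394 122.09090909] 33 (np.int64(306), np.int64(312), np.int64(118), np.int64(125)) [ 642.7 -225.2  128. ] [ 643.7 -230.   124. ]
side rim 641.8648071289062 -226.39109802246094 29.326261520385742
tri [ 644.15200485 -225.50026882  126.84066434] [ 643.72320584 -225.55669123  126.79232427]
```

```bash
python3 - <<'E'
from h import *
t=load('t6');s=load('s6')
a=cv2.resize(t['color'][158:198,386:426,::-1],None,fx=10,fy=10,interpolation=cv2.INTER_CUBIC)
b=cv2.resize(s['color'][110:150,290:330,::-1],None,fx=10,fy=10,interpolation=cv2.INTER_CUBIC)
cv2.imwrite('pics/c7.png',np.hstack([a,b]))
E
```

```text
(no output)
```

View pics/c7.png

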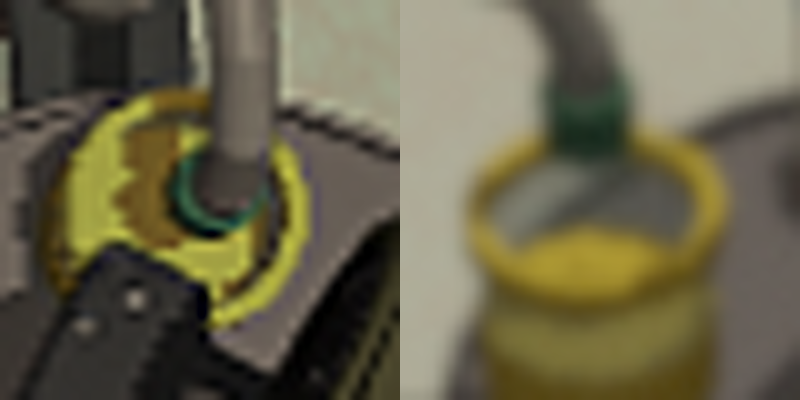

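```bash
python3 - <<'E'
from h import *
t=load('t6');s=load('s6')
T=lambda u,v,z:onz(t,(386+u/10-.5,158+v/10-.5),z)[:2].round(1)
S=lambda u,v,z:onz(s,(290+(u-400)/10-.5,110+v/10-.5),z)[:2].round(1)
print('T jar',T(192,210,102),'noz',[T(219,188,z) for z in(120,130,140)])
print('S jar',S(468,215,102),S(730,210,102),S(600,308,102),S(600,125,102)); print('S noz front',S(588,160,120),'L/R',S(546,145,121),S(630,145,121))
C=np.array([544.8,-236.7]); 
E
```

```text
T jar [ 646.2 -227.7] noz [array([ 649.1, -230.7]), array([ 647.7, -228.5]), array([ 646.3, -226.4])]
S jar [ 672.2 -220.5] [ 613.1 -231.9] [ 636.1 -193.9] [ 648.5 -257.3]
S noz front [ 643.9 -222.8] L/R [ 654.1 -225.2] [ 635.3 -228.3]
```

```bash
python3 - <<'E'
from h import *
t=load('top0')
C=np.array([546.5,-236.4])
for z in(4,10):
    q=onz(t,(340+225/4-.4,135+75/4-.4),z)[:2]; d=q-C; print(q,np.hypot(*d),np.degrees(np.arctan2(d[1],d[0])))
w=load('w5');st=np.load('pics/st5.npy',allow_pickle=True).item(); C=np.array([544.5,-236.4])
for z in(4,10):
    q=onz(w,(230+667/3.4,140+255/3.4),z,st)[:2]; d=q-C; print(q,np.hypot(*d),np.degrees(np.arctan2(d[1],d[0])))
s=load('s6'); cv2.imwrite('pics/c8.png',cv2.resize(s['color'][90:190,250:350,::-1],None,fx=6,fy=6,interpolation=cv2.INTER_CUBIC))
c=load('t6'); cv2.imwrite('pics/c9.png',cv2.resize(c['color'][135:195,375:435,::-1],None,fx=10,fy=10,interpolation=cv2.INTER_CUBIC))
E
```

```text
[ 728.14428047 -225.33445498] 181.98101800467714 3.4860799257137227
[ 726.97986163 -224.18284505] 180.89289463107815 3.872593605802712
[ 731.72308422 -222.19976403] 187.76083182153795 4.337386039481905
[ 728.69861497 -221.50036905] 184.80024014753064 4.6245263599366355
```

View pics/c9.png

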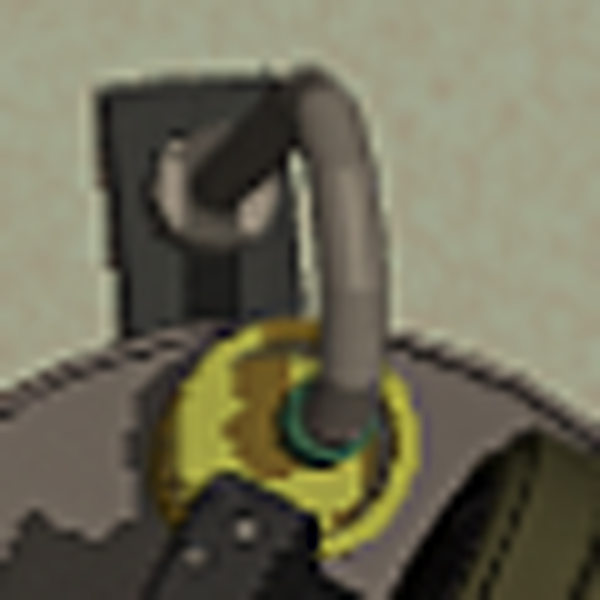

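Call:
arm_command(deltas=[{"xyz": [0, 0, 0], "turn": [0, 0, -0.005]}, {"xyz": [0, 0, 0], "turn": [0, 0, -0.005]}, {"xyz": [0, 0, 0], "turn": [0, 0, 0]}, {"xyz": [0, 0, 0], "turn": [0, 0, 0]}, {"xyz": [0, 0, 0], "turn": [0, 0, 0]}, {"xyz": [0, 0, 0], "turn": [0, 0, 0]}, {"xyz": [0, 0, 0], "turn": [0, 0, 0]}, {"xyz": [0, 0, 0], "turn": [0, 0, 0]}])

```text
clock: 21.82
eef_pos: [544.5, -237.3, 144.5]
eef_rot: [-3.14, -0.001, 2.657]
wrist_force: [-9.0, -3.7, 2.8]
finger_gap: 13.5
```

```bash
python3 - <<'E'
from h import *
st=read_state(); print(st['eef_pos'],np.degrees(st['eef_rot']),st['clock'],st['wrist_force'],st['finger_gap'],abs(st['qd']).max())
s=snap('side','s10')
E
```

```text
[ 544.456897   -237.31840638  144.45560429] [-1.79934036e+02 -5.82778560e-02  1.52251278e+02] 21.825 [-9.02785235 -3.73860948  2.79576391] 13.459261495483057 0.001430159684985615
```

View pics/s10.png

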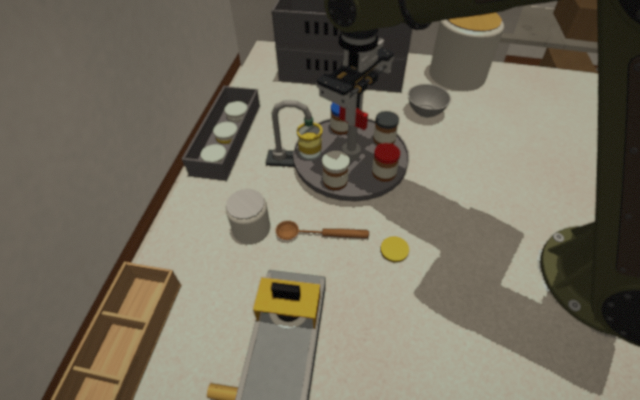

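The open jar (309,140) stands under the nozzle (309,123). The hood (287,298) is home over the knob, all jars are upright, and the fingers hold the bar.

```bash
python3 -c "
from cell import *
print(sign_off())"
```

```text
the job is handed in; nothing more can be done
None
```

I finished all three steps in order and handed the job in at about 21.9 s. The fingers are still gripping the turntable bar. The hand-in gives no verdict, so these are my own last checks:

- **Knob:** I turned it about 77°. The wrist picture taken before closing the hood showed the red pointer lined up with the green mark to about 1 mm. The hood now covers the knob, so I couldn't check the pointer again.
- **Lock hood:** I slid it about 112.5 mm until it hit its stop, where the push rose to 22 N. The fin then sat over the knob's axis. I did not read the slide value directly.
- **Turntable:** I turned it about 36°. The open jar looks centred under the nozzle to within a few millimetres. The views disagreed slightly:
  - **Nozzle direction:** 4–6° from the turntable axis, depending on the view.
  - **Jar direction:** about 5–6°.
  - **One side-view edge:** it put the nozzle as much as 8 mm from the jar, still inside the 12 mm limit.
- **At hand-in:** the arm was still, the grip was set to 20 N with the fingers 13.5 mm apart on the 14 mm bar, and all jars were upright. The lid, spoon and tub looked unmoved.

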